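Fit a vial tray over the hidden pin of a shaker and hold it down

ROBOT

A 7-joint arm with a two-finger parallel gripper is mounted at the origin on a cart in front of the work surface, level with it; the furniture and walls round the work are solid. World frame = base frame: x ahead of the robot, y to its left, z up, the work surface at z = 0. Lengths are in m, angles in rad, forces in N, time in s.
With the tool pointing down it reaches from about 0.4 to 0.85 m from the base axis. Payload 6.9 kg.
Tool frame: the origin (TCP) lies at the very end of the fingers, on their centre line; the grasp point (between the pads) lies 19 mm behind it; z points along the fingers, x is the direction in which the jaws open and shut, and the axes are right-handed (so a half turn about z gives the same grasp; the last joint's range is limited). The gripper opens to 85 mm and grips with 20 to 120 N. Pads are 22 mm wide; open, the fingers measure 114 mm over their backs; the gripper's body (76 mm by 85 mm) begins 54 mm behind the grasp point. The pads swing forward as they close: fully open they stand 13 mm farther back than shut.
Start: joints at [1.234, 0.507, -0.238, 1.5, 0.126, 1.149, -0.155], TCP at [0.267, -0.565, 0.231] pointing down, gripper open.
Joint ranges: [-3.08, 3.08], [-0.24, 2.05], [-1.43, 1.35], [0, 2.5], [-1.52, 4.66], [0.17, 1.96], [-2.89, 2.89]. Speed limits (rad/s): [2.39, 2.39, 3.14, 3.14, 3.14, 3.14, 3.14].

INTERFACE

Orientations are given as a rotation vector (axis times angle).
In Python, from bench import ctrl, eoat, ik, viewer gives the robot as it stands. Calls block until the motion is done:
- ctrl.reach(position, orientation): joint-space move of the TCP to a pose.
- ctrl.servo_line(position, speed=0.15, attitude=None, f_stop=None): straight line of the TCP; attitude=None keeps the orientation; speed is the mean speed in m/s. With f_stop (N) it stops when the force on the tool has changed by that much, and returns True; else False.
- ctrl.goto_joints(angles): joint-space move.
- eoat.gripper_to(opening, grasp_force=None): finger opening in m; grasp_force is the grip in N (None keeps the last); returns when the fingers have stopped.
- ctrl.sleep(seconds).
- ik(position, orientation): joint angles nearest the present ones, or None.
- viewer.camera(name): name is "scene" or "top" or "wrist"; returns the picture (400x640x3 uint8, blue, green, red); there is no depth.
- viewer.get_calibration(name): a dict with "K" (3x3 intrinsics, pixels), "D" ([k1, k2, p1, p2, k3] as OpenCV has them; the pictures are not rectified), "R" (3x3) and "t" (3): a world point X has camera coordinates R X + t; the wrist camera has in their place "mount" (4x4, takes a point from camera to tool coordinates, whose origin is the TCP and whose axes are the tool frame's). Camera axes: x right, y down, z forward; pixel columns grow to the right and rows downward; lengths in m; the calibration is good to about 2 mm. A picture is of the moment at which its call begins: read the wrist's pose just before it. get_calibration takes no time and is no camera call.
A pose or a line that the arm cannot do raises ctrl.IKError and nothing moves.
- ctrl.job_done(): hands the job in, once; it reports no verdict.
Readings, each from a call of its own:
- ctrl.read_time_s(): time.
- ctrl.read_joint_pos(): joint angles.
- ctrl.read_joint_velocities(): joint speeds.
- ctrl.read_joint_efforts(): joint torques, N m.
- ctrl.read_tool_pos(): TCP position.
- ctrl.read_tool_rot(): TCP orientation.
- ctrl.read_ft_force(): force on the tool from outside, world axes, zero at the start.
- ctrl.read_moment(): the same for the moment, N m.
- ctrl.read_grip_width(): finger opening in m.
Only numpy, scipy, OpenCV 4.12 (cv2) and the standard library are available. Lean on these libraries where they do the work, as an engineer would, in place of code of your own. Each camera call takes 0.05 s, during which the arm holds its last target. There are 200 camera calls.

TASK

Lift the loaded vial tray by its bar handle and rest it lightly on the tip of the pin on the shaker's head, long side along the back ledge but a centimetre or two to one side of its place, then slide it along the ledge until the hidden slot in its underside drops over the pin. Press it down gently against the springs until its two end ears sit on the bosses, and finish there, still gripping the handle and pressing, so that I can run in the thumbscrews. Never lean hard on it, least of all before the pin is in the slot, keep the vials in the tray, and leave the other things where they are.

Things in the scene. Friction and masses are not known exactly. Their poses are not given: they have to be found in the camera images.
- vial_tray: loose grey vial tray, 0.36 kg loaded: block 64 (its x) x 130 (its y) x 34 mm with four round wells 25 mm deep (14.5 mm either side of the middle in x, 46 mm in y; one empty); vials rise to 67 mm above the underside. At each y end an ear 28 mm wide, 10 mm thick, reaching 83 mm from the middle, with a thumbscrew. Origin: centre of the underside, z up. Same turned half round; fits either way
- tray_handle (a point): centre of the black bar handle over the middle of the tray, 70 mm above the tray's underside: bar 14 mm thick (tray x), 46 mm long (tray y), 20 mm high, on two steel posts; grip it across the 14 mm, fingers in front of and behind it (tray x), where there is free room
- tray_socket (a point): middle of the blind slot in the tray's underside, at the tray's origin: 19 mm along the tray's x, 10.5 mm along its y, 9 mm deep; it cannot be seen from above. On the pin it leaves 5.5 mm play either way in x and 1.25 mm in y
- shaker: small white bench shaker fixed on the table, 150 (x) x 186 (y) mm, housing top 58 mm high, dial and switch on its front; origin: centre of its underside, x from front to back, z up. Its sprung head is in the middle; 74 mm to either side (y) stands an aluminium boss, 16 mm diameter, top 73.5 mm above the table, on which an ear of the tray comes to sit
- locating_pin (a point): foot of the steel pin in the middle of the head's flat deck (86 x 126 mm), straight above the shaker's origin, 80 mm above the table with the head up; axes as the shaker's. Pin 8 mm diameter, 7 mm tall, tip tapered to 3.6 mm. Tray in place: its underside is level with this point, its x along the shaker's x
- back_ledge (a point): middle of the front face of the straight ledge along the back of the head's deck, at deck height, 35.5 mm behind the pin's axis (shaker +x); the ledge is 100 mm long (y) and 14 mm high. With the slot centred on the pin the tray's long side lies 3.5 mm from it
- shaker_head (a joint): how far the sprung head (with pin and ledge) is pressed down, in m: 0 is up; a seated tray meets the bosses at 0.0065. The springs start to give at 4.5 N, a little more than the loaded tray weighs, and take 11 N in all (tray's weight included) to bring the ears onto the bosses; the bosses are rigid
- vial_a: glass specimen vial with a screw cap, 21 mm diameter, 52 mm tall, standing loose in a well of the tray; origin at the centre of its underside, z up its axis
- vial_b: glass specimen vial with a screw cap, 21 mm diameter, 58 mm tall, standing loose in a well of the tray; origin at the centre of its underside, z up its axis
- vial_c: glass specimen vial with a screw cap, 21 mm diameter, 52 mm tall, standing loose in a well of the tray; origin at the centre of its underside, z up its axis
- forceps: bystander: steel spring forceps lying on the table, 12 x 125 x 6 mm; origin at the centre of its underside
- pin_tin: bystander: round flat tin with a lid, 67 mm diameter, 25 mm high; origin at the centre of its underside
- eraser: bystander: eraser in a sleeve, 21 x 42 x 13 mm; origin at the centre of its underside
There are look-alikes about, which are no part of the job. What is shaped like the vial_b but pink or yellow is not meant.

How it is judged:
By the outcome, as a careful person would: the job done as asked, in the order asked, and still so for the second after the job is handed in, while the arm keeps its last pose, push and grip.
It also fails if it takes over 42 s, if anything falls off the work surface, if the arm or the gripper's body presses on something with over 40 N, if the wrist force passes 120 N, or if a joint passes its speed limit or range.

## Working session

There is one attempt and no reset: what is moved stays moved. The work goes in short steps, each a Python script; the robot and the scene stay as the last script left them, time stands still between calls to the robot, and variables do not carry over. Pictures are saved under pics/ and viewed, about 8 in all and at most 12, crops included, and the job is handed in when it is done.

```bash
ls; mkdir -p pics; cat > h.py <<'E'
from bench import ctrl, eoat, ik, viewer
import numpy as np, cv2
def ray(name,uv):
    c=viewer.get_calibration(name)
    p=cv2.undistortPoints(np.array([[uv]],float),np.array(c["K"]),np.array(c["D"])).ravel()
    R=np.array(c["R"]);t=np.array(c["t"]).ravel()
    return -R.T@t, R.T@np.array([p[0],p[1],1.])
def plane(name,uv,z):
    o,d=ray(name,uv); return o+d*(z-o[2])/d[2]
def proj(name,X):
    c=viewer.get_calibration(name)
    return cv2.projectPoints(np.array(X,float).reshape(-1,3),cv2.Rodrigues(np.array(c["R"]))[0],np.array(c["t"],float),np.array(c["K"]),np.array(c["D"]))[0].reshape(-1,2)
E
python3 - <<'E'
from h import *
a=viewer.camera("top");b=viewer.camera("scene")
cv2.imwrite("pics/top.png",a);cv2.imwrite("pics/scene.png",b)
for n in("top","scene"):
    c=viewer.get_calibration(n);print(n,c["K"],c["D"],-np.array(c["R"]).T@np.array(c["t"]).ravel())
print(ctrl.read_tool_rot(),ctrl.read_time_s(),ctrl.read_ft_force())
E
```

```text
pics
top [[457.25341906   0.         312.61901502]
 [  0.         457.25341906 199.76809744]
 [  0.           0.           1.        ]] [0.00574481 0.         0.         0.         0.        ] [ 0.42798487 -0.22737238  1.01603353]
scene [[504.81827833   0.         327.13354967]
 [  0.         504.81827833 195.15370748]
 [  0.           0.           1.        ]] [0.00772769 0.         0.         0.         0.        ] [-0.1707399  -0.8985687   0.70463833]
[-2.65347424e+00  1.68032035e+00  2.15587320e-03] 0.1 [ 1.03311794  1.03467937 -0.70832744]
```

View pics/top.png

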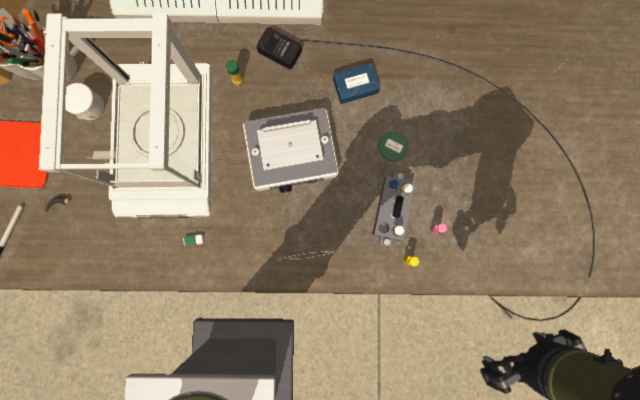

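View pics/scene.png

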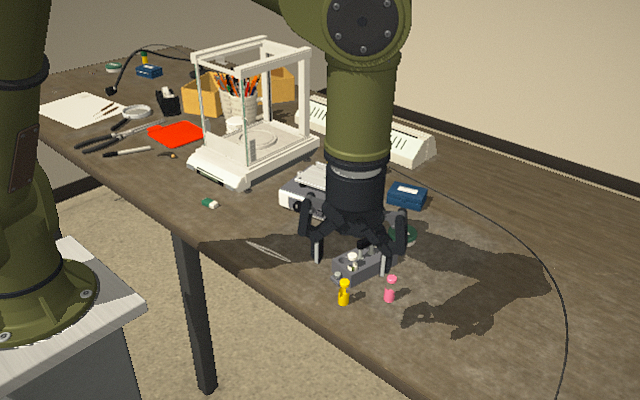

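The top view shows the shaker at about (290,148), with the pin near (290,144) and the tray at about (395,210) with its black bar near (398,206). Lookalike vials are at (440,229) and (412,261), and the tin is at (393,146). In the scene view the arm partly hides the shaker and the tray. Next, an enlarged crop of the top view.

```bash
python3 - <<'E'
import cv2
a=cv2.imread("pics/top.png")[98:273,238:448]
cv2.imwrite("pics/crop.png",cv2.resize(a,None,fx=3.4,fy=3.4,interpolation=cv2.INTER_CUBIC))
E
```

```text
(no output)
```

View pics/crop.png

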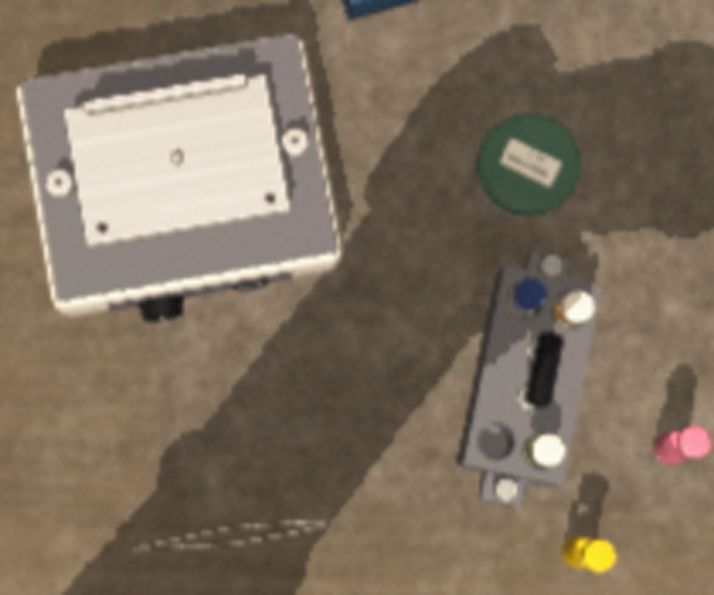

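```bash
python3 - <<'E'
from h import *
def P(u,v,z): return plane("top",(238+(u+.5)/3.4-.5,98+(v+.5)/3.4-.5),z)
bl,br,pin=P(59,183,.0735),P(295,141,.0735),P(178,157,.087)
print("boss",bl,br,"mid",(bl+br)/2,"dist",np.linalg.norm(bl-br),"pin",pin)
d=bl-br;print("shaker yaw",np.degrees(np.arctan2(-d[0],d[1])))
b0,b1=P(552,335,.08),P(537,405,.08);print("bar",(b0+b1)/2,np.linalg.norm(b0-b1))
t0,t1=P(552,266,.03),P(507,490,.03);print("screws",t0,t1,(t0+t1)/2,np.linalg.norm(t0-t1))
for d in(b0-b1,t0-t1): print("tray y dir yaw",np.degrees(np.arctan2(-d[0],d[1])))
c=[P(503,268,.034),P(462,465,.034),P(565,485,.034)];print(c,np.linalg.norm(c[0]-c[1]),np.linalg.norm(c[2]-c[1]),(c[0]+c[2])/2)
d=c[0]-c[1];print(np.degrees(np.arctan2(-d[0],d[1])))
print(viewer.get_calibration("wrist"))
from scipy.spatial.transform import Rotation as Ro
def down(jaw): # jaw yaw (deg) of tool x in world
    x=np.array([np.cos(np.radians(jaw)),np.sin(np.radians(jaw)),0]);z=np.array([0,0,-1.]);return Ro.from_matrix(np.c_[x,np.cross(z,x),z]).as_rotvec()
for j in range(-180,180,30):
    print(j,*[None if q is None else np.round(q,2) for q in(ik([.44,-.40,.2],down(j)),ik([.54,-.18,.2],down(j)))])
f=[]
for i in range(10): f.append(ctrl.read_ft_force())
print(np.std(f,0),np.mean(f,0),ctrl.read_time_s())
E
```

```text
boss [ 0.627535   -0.11447539  0.0735    ] [ 0.65645646 -0.259466    0.0735    ] mid [ 0.64199573 -0.1869707   0.0735    ] dist 0.14784697503161923 pin [ 0.64200846 -0.18792612  0.087     ]
shaker yaw 11.280798567791118
bar [ 0.51611594 -0.41211747  0.08      ] 0.04372478651410467
screws [ 0.58796093 -0.42712389  0.03      ] [ 0.44414585 -0.39783061  0.03      ] [ 0.51605339 -0.41247725  0.03      ] 0.14676809340402236
tray y dir yaw -102.29063607805543
tray y dir yaw -101.51291910986374
[array([ 0.58550012, -0.39490515,  0.034     ]), array([ 0.45936317, -0.36873745,  0.034     ]), array([ 0.44777511, -0.43377354,  0.034     ])] 0.12882266508960688 0.06606039639515637 [ 0.51663762 -0.41433935  0.034     ]
-101.72003150300277
{'K': array([[318.03259759,   0.        , 318.23632894],
       [  0.        , 318.03259759, 201.30645312],
       [  0.        ,   0.        ,   1.        ]]), 'D': array([-0.02443097,  0.        ,  0.        ,  0.        ,  0.        ]), 'mount': array([[ 9.99999889e-01,  4.68321721e-04,  4.17973902e-05,
        -7.33188349e-04],
       [-4.57692421e-04,  9.49
[... 717 characters left out ...]
3  0.22  1.06 -0.04] [ 0.61  0.48 -0.5   1.7   0.26  1.04 -0.5 ]
0 [ 1.03  0.52 -0.54  1.63  0.29  1.08  0.41] [ 0.68  0.5  -0.62  1.7   0.32  1.06 -0.05]
30 [ 1.11  0.54 -0.67  1.63  0.37  1.1   0.86] [ 0.75  0.52 -0.74  1.69  0.39  1.08  0.41]
60 [ 1.18  0.58 -0.8   1.63  0.45  1.13  1.31] [ 0.8   0.54 -0.84  1.69  0.45  1.1   0.88]
90 [ 1.25  0.62 -0.94  1.63  0.53  1.17  1.76] [ 0.86  0.58 -0.94  1.69  0.51  1.14  1.34]
120 [ 1.36  0.73 -1.23  1.62  0.71  1.3   2.11] [ 0.97  0.69 -1.23  1.69  0.69  1.26  1.69]
150 [ 0.46  0.51  0.38  1.64 -0.21  1.04 -2.76] [ 0.97  0.69 -1.23  1.69  0.69  1.26  2.21]
[0.00000000e+00 2.22044605e-16 0.00000000e+00] [ 1.03311794  1.03467937 -0.70832744] 0.1
```

```bash
cat >> h.py <<'E'
from scipy.spatial.transform import Rotation as Ro
def down(jaw):
    x=np.array([np.cos(np.radians(jaw)),np.sin(np.radians(jaw)),0]);z=np.array([0,0,-1.]);return Ro.from_matrix(np.c_[x,np.cross(z,x),z]).as_rotvec()
TRAY=np.array([.5161,-.4123]);TY=-101.8
PIN=np.array([.6420,-.1875]);SY=11.3
sx=np.array([np.cos(np.radians(SY)),np.sin(np.radians(SY)),0]);sy=np.array([-sx[1],sx[0],0])
def st(tag=""): print(tag,"t%.2f"%ctrl.read_time_s(),"p",np.round(ctrl.read_tool_pos(),4),"F",np.round(ctrl.read_ft_force(),2),"M",np.round(ctrl.read_moment(),2),"w%.4f"%ctrl.read_grip_width())
E
python3 - <<'E'
from h import *
print(ik([*TRAY,.13],down(TY)),ik([*PIN,.2],down(SY-180)))
ctrl.reach([*TRAY,.13],down(TY));st()
im=viewer.camera("wrist");cv2.imwrite("pics/w1.png",im)
c=viewer.get_calibration("wrist");M=np.linalg.inv(c["mount"])
R=Ro.from_rotvec(ctrl.read_tool_rot()).as_matrix();p=np.array(ctrl.read_tool_pos())
y=np.array([-np.sin(np.radians(TY)),np.cos(np.radians(TY))])
for n,off,z in(("bar+",.023,.08),("bar0",0,.08),("bar-",-.023,.08),("ear+",.083,.01),("ear-",-.083,.01)):
    X=np.r_[TRAY+off*y,z];t=R.T@(X-p);print(n,cv2.projectPoints((M[:3,:3]@t+M[:3,3])[None],np.zeros(3),np.zeros(3),c["K"],c["D"])[0].ravel())
E
```

```text
[ 0.68757429  0.64241304 -0.08734827  1.5337146   0.06348128  0.96823814
 -1.19518132] [ 0.17053533  0.59816125  0.13688188  1.42148004 -0.08515674  1.12772471
 -2.62391544]
 t1.28 p [ 0.515  -0.4137  0.1303] F [-0.68 -0.26  0.25] M [-0.06  0.03  0.03] w0.0857
bar+ [316.53018462 191.31562834]
bar0 [316.63834333 224.98973803]
bar- [316.73995449 256.36781574]
ear+ [316.65629192  92.50609177]
ear- [317.17170029 277.58145379]
```

View pics/w1.png

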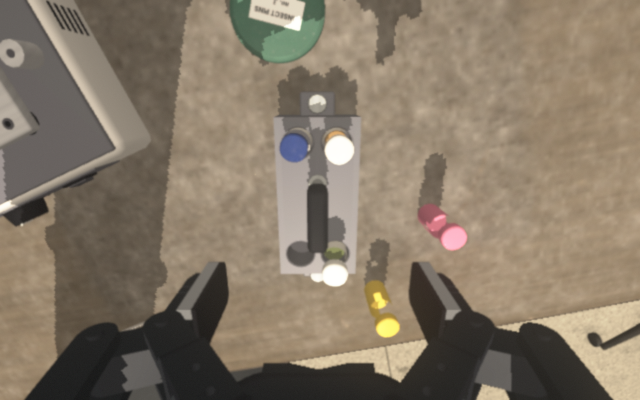

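The wrist view shows the bar centred at column 318 (predicted 317), parallel to the jaws, at rows ~183–252. The ear edge is at row ~93, as predicted. Both fingers have clear room, so I'll grip and lift.

```bash
python3 - <<'E'
from h import *
y=np.array([-np.sin(np.radians(TY)),np.cos(np.radians(TY))])
g=TRAY+.001*y
ctrl.servo_line([*g,.051],speed=.08,attitude=down(TY));ctrl.sleep(.2);st("down")
eoat.gripper_to(0.0,grasp_force=70);ctrl.sleep(.2);st("grip")
ctrl.servo_line([*g,.16],speed=.08);ctrl.sleep(.3);st("lift")
s=SY-180
T=np.array([*PIN,0])-.015*sy
q=ik([T[0],T[1],.16],down(s));print(q)
ctrl.servo_line([.58,-.3,.19],speed=.12,attitude=down((TY+s)/2));
ctrl.servo_line([T[0],T[1],.16],speed=.12,attitude=down(s));ctrl.sleep(.3);st("over")
cv2.imwrite("pics/w2.png",viewer.camera("wrist"))
a=viewer.camera("top");b=viewer.camera("scene");cv2.imwrite("pics/top2.png",a)
A=cv2.resize(a[90:280,230:450],None,fx=2.6,fy=2.6,interpolation=cv2.INTER_CUBIC)[:494]
B=b[130:320,230:450];B=cv2.resize(B,(A.shape[1],A.shape[0]),interpolation=cv2.INTER_CUBIC)
w=cv2.resize(np.hstack([A,B]),(800,int(800*A.shape[0]/A.shape[1]/2)));W=cv2.resize(cv2.imread("pics/w2.png"),None,fx=.5,fy=.5)
cv2.imwrite("pics/c2.png",np.vstack([w,cv2.copyMakeBorder(W,0,0,0,480,cv2.BORDER_CONSTANT)]))
E
```

```text
down t2.67 p [ 0.5173 -0.4127  0.0516] F [-0.15 -0.46 -0.18] M [ 0.01 -0.01 -0.03] w0.0852
grip t3.52 p [ 0.517  -0.4127  0.051 ] F [-0.45 -0.85 -1.12] M [-0.2   0.03  0.01] w0.0132
lift t5.34 p [ 0.517  -0.4125  0.1598] F [-0.02 -1.01 -3.53] M [ 0.04 -0.01  0.  ] w0.0130
[ 0.139246    0.64874958  0.23075395  1.45449423 -0.15937188  1.05671264
 -2.54118259]
over t8.05 p [ 0.6448 -0.2027  0.1602] F [-0.07 -0.1  -3.33] M [ 0.07 -0.03  0.01] w0.0129
```

View pics/c2.png

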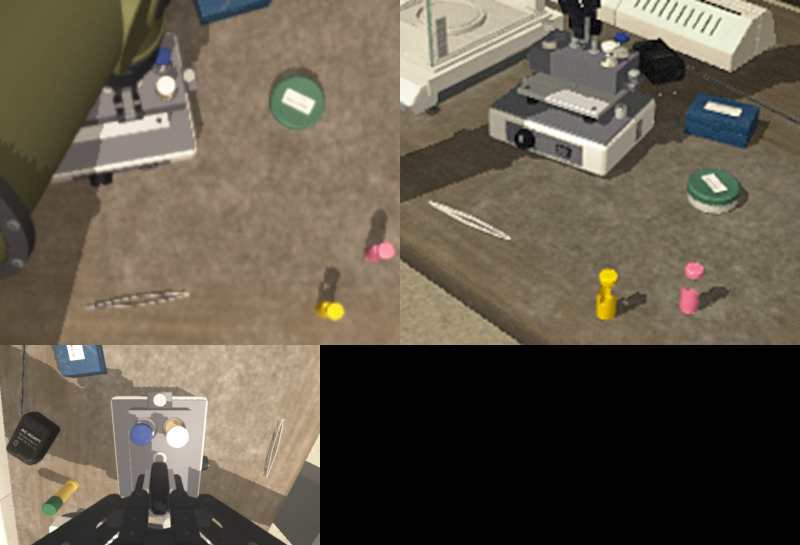

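The tray hangs level (3.4 N lifted), all three vials are in, and nothing else has moved. It is over the shaker, 15 mm to the −y side of its place. I'll lower it until it just touches the pin tip, expected at TCP z ≈ 0.138.

```bash
python3 - <<'E'
from h import *
T=np.array([*PIN,0])-.015*sy-.001*sx
ctrl.servo_line([T[0],T[1],.143],speed=.06);ctrl.sleep(.3);st("pre")
f0=np.mean([ctrl.read_ft_force() for _ in range(1)],0)
r=ctrl.servo_line([T[0],T[1],.1355],speed=.01,f_stop=1.2);st(r)
ctrl.sleep(.2);st("settled")
b=viewer.camera("scene");cv2.imwrite("pics/s3.png",b)
cv2.imwrite("pics/s3c.png",cv2.resize(b[120:230,270:400],None,fx=5,fy=5,interpolation=cv2.INTER_CUBIC))
E
```

```text
pre t8.93 p [ 0.6441 -0.2025  0.1433] F [-0.06  0.1  -3.36] M [-0.01 -0.02  0.05] w0.0129
True t9.50 p [ 0.6437 -0.2023  0.1367] F [ 1.6  -0.52 -0.17] M [-0.15 -0.41 -0.06] w0.0132
settled t9.70 p [ 0.6436 -0.2022  0.1363] F [ 2.83 -0.51 -0.53] M [-0.19 -0.53 -0.01] w0.0131
```

View pics/s3c.png

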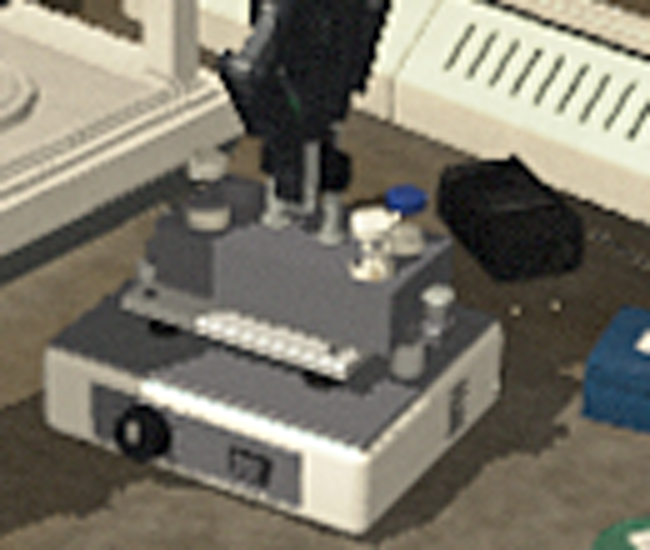

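The tray sits level just above the deck, with its underside on the pin tip at normal force ≈ 2.8 N. The +x force is probably pin friction. I'll slide it along the ledge in small steps and watch the forces.

```bash
python3 - <<'E'
from h import *
z=.1366
for o in (-.0135,-.012,-.0105,-.009,-.0075,-.006,-.005):
    T=np.array([*PIN,0])+o*sy-.001*sx
    r=ctrl.servo_line([T[0],T[1],z],speed=.015,f_stop=5)
    ctrl.sleep(.05)
    p=np.array(ctrl.read_tool_pos());F=np.array(ctrl.read_ft_force());d=p-np.r_[PIN,0]
    print(o,r,"sx %.2f sy %.2f z %.2f mm"%(d@sx*1e3,d@sy*1e3,p[2]*1e3),"Fsx %.2f Fsy %.2f Fz %.2f"%(F@sx,F@sy,F[2]+3.4),"t%.2f"%ctrl.read_time_s())
    if r or F[2]+3.4<.7 or F[2]+3.4>6: break
E
```

```text
-0.0135 False sx -1.27 sy -13.68 z 136.49 mm Fsx 0.71 Fsy -2.20 Fz 3.40 t10.05
-0.012 False sx -1.26 sy -11.86 z 136.49 mm Fsx -0.33 Fsy -1.76 Fz 2.78 t10.35
-0.0105 False sx -1.10 sy -10.28 z 136.52 mm Fsx -1.45 Fsy -1.15 Fz 3.97 t10.65
-0.009 False sx -0.98 sy -8.79 z 136.58 mm Fsx -0.38 Fsy -0.58 Fz 3.26 t10.95
-0.0075 False sx -0.93 sy -7.33 z 136.60 mm Fsx -0.09 Fsy -1.78 Fz 3.48 t11.25
-0.006 False sx -0.94 sy -5.84 z 136.61 mm Fsx -0.41 Fsy -1.54 Fz 3.47 t11.55
-0.005 False sx -0.99 sy -4.96 z 136.62 mm Fsx 0.09 Fsy -1.41 Fz 2.95 t11.85
```

```bash
python3 - <<'E'
from h import *
z=.1366
for o in np.arange(-.0044,.0031,.0006):
    T=np.array([*PIN,0])+o*sy-.001*sx
    r=ctrl.servo_line([T[0],T[1],z],speed=.015,f_stop=4)
    ctrl.sleep(.05)
    p=np.array(ctrl.read_tool_pos());F=np.array(ctrl.read_ft_force());d=p-np.r_[PIN,0]
    print("%.4f"%o,r,"sx %.2f sy %.2f z %.2f mm"%(d@sx*1e3,d@sy*1e3,p[2]*1e3),"Fsx %.2f Fsy %.2f Fz %.2f"%(F@sx,F@sy,F[2]+3.4),"t%.2f"%ctrl.read_time_s())
    if r or F[2]+3.4<1 or F[2]+3.4>6: break
E
```

```text
-0.0044 False sx -0.99 sy -4.37 z 136.59 mm Fsx -0.60 Fsy -1.89 Fz 3.51 t12.15
-0.0038 False sx -1.03 sy -3.70 z 136.57 mm Fsx -0.10 Fsy -2.12 Fz 2.82 t12.45
-0.0032 False sx -1.03 sy -3.00 z 136.52 mm Fsx -0.84 Fsy -1.93 Fz 3.75 t12.75
-0.0026 False sx -1.11 sy -1.73 z 136.13 mm Fsx 0.95 Fsy 0.02 Fz 0.67 t13.05
```

The normal force fell from ~3.5 to ~0.7 N and the tray dropped 0.4 mm, so the pin tip has entered the slot edge. By geometry the centre is about 3 mm further along. I'll centre it, then lower gently.

```bash
cat >> h.py <<'E'
def pr(tag):
    p=np.array(ctrl.read_tool_pos());F=np.array(ctrl.read_ft_force());d=p-np.r_[PIN,0]
    print(tag,"sx %.2f sy %.2f z %.2f mm"%(d@sx*1e3,d@sy*1e3,p[2]*1e3),"Fsx %.2f Fsy %.2f Fz %.2f"%(F@sx,F@sy,F[2]+3.4),"t%.2f"%ctrl.read_time_s())
    return F[2]+3.4
E
python3 - <<'E'
from h import *
T=np.array([*PIN,0])+.0008*sy-.001*sx
r=ctrl.servo_line([T[0],T[1],.1364],speed=.012,f_stop=3);ctrl.sleep(.1);pr(r)
if not r:
  for z in(.1355,.1345,.1335,.1325,.1315,.1305,.1297):
    r=ctrl.servo_line([T[0],T[1],z],speed=.01,f_stop=3);ctrl.sleep(.05);f=pr((z,r))
    if r or f>4: break
E
```

```text
False sx -1.05 sy 0.70 z 136.42 mm Fsx -0.19 Fsy -0.01 Fz -0.16 t13.58
(0.1355, False) sx -1.07 sy 0.76 z 135.45 mm Fsx 0.44 Fsy 0.39 Fz -0.08 t13.88
(0.1345, False) sx -1.04 sy 0.82 z 134.43 mm Fsx -0.59 Fsy -0.85 Fz 0.17 t14.18
(0.1335, False) sx -1.02 sy 0.82 z 133.43 mm Fsx -0.81 Fsy -0.16 Fz -0.45 t14.48
(0.1325, False) sx -1.03 sy 0.80 z 132.45 mm Fsx -0.80 Fsy 0.01 Fz 0.03 t14.78
(0.1315, False) sx -1.01 sy 0.82 z 131.46 mm Fsx 0.04 Fsy 0.22 Fz -0.14 t15.08
(0.1305, False) sx -0.91 sy 0.74 z 130.77 mm Fsx -0.73 Fsy 0.00 Fz 2.26 t15.38
(0.1297, False) sx -0.92 sy 0.78 z 129.86 mm Fsx -0.63 Fsy -0.27 Fz 3.33 t15.68
```

The pin went in freely, with no force over the 5.5 mm of descent. The deck met the tray at z ≈ 0.130. Now I'll press gently onto the bosses.

```bash
python3 - <<'E'
from h import *
T=np.array([*PIN,0])+.0008*sy-.001*sx
for z in [.1285,.1275,.1265,.1255,.1247,.1241]+list(np.arange(.1237,.1205,-.0004)):
    r=ctrl.servo_line([T[0],T[1],z],speed=.01,f_stop=6);ctrl.sleep(.08);f=pr(("%.4f"%z,r))
    if r or f>13.5: break
E
```

```text
('0.1285', False) sx -0.91 sy 0.78 z 128.63 mm Fsx -0.06 Fsy 0.19 Fz 4.87 t16.03
('0.1275', False) sx -0.95 sy 0.75 z 127.62 mm Fsx -0.95 Fsy 0.99 Fz 5.40 t16.37
('0.1265', False) sx -0.96 sy 0.78 z 126.62 mm Fsx -1.84 Fsy 1.76 Fz 6.91 t16.70
('0.1255', False) sx -0.98 sy 0.79 z 125.57 mm Fsx -1.92 Fsy 0.26 Fz 7.43 t17.03
('0.1247', False) sx -0.99 sy 0.75 z 124.80 mm Fsx -2.72 Fsy 1.54 Fz 8.16 t17.37
('0.1241', False) sx -0.99 sy 0.78 z 124.35 mm Fsx -2.56 Fsy 0.22 Fz 9.29 t17.70
('0.1237', False) sx -0.95 sy 0.76 z 124.33 mm Fsx -2.65 Fsy 1.81 Fz 11.47 t18.03
('0.1233', False) sx -0.91 sy 0.76 z 124.29 mm Fsx -3.67 Fsy 2.24 Fz 13.80 t18.37
```

```bash
python3 - <<'E'
from h import *
pr("now");M=np.array(ctrl.read_moment());print("Msx,Msy,Mz",M@sx,M@sy,M[2])
r=ctrl.read_tool_rot();print(Ro.from_rotvec(r).as_matrix().round(4))
b=viewer.camera("scene");w=viewer.camera("wrist");cv2.imwrite("pics/s4.png",b);cv2.imwrite("pics/w4.png",w)
A=cv2.resize(b[120:230,270:400],None,fx=4.4,fy=4.4,interpolation=cv2.INTER_CUBIC)
cv2.imwrite("pics/s4c.png",A)
E
```

```text
now sx -0.91 sy 0.76 z 124.29 mm Fsx -3.67 Fsy 2.24 Fz 13.80 t18.37
Msx,Msy,Mz 0.4168827325309409 0.7403400810518177 0.08143728085644246
[[-9.806e-01 -1.960e-01 -2.300e-03]
 [-1.960e-01  9.806e-01  9.000e-04]
 [ 2.100e-03  1.300e-03 -1.000e+00]]
```

View pics/s4c.png

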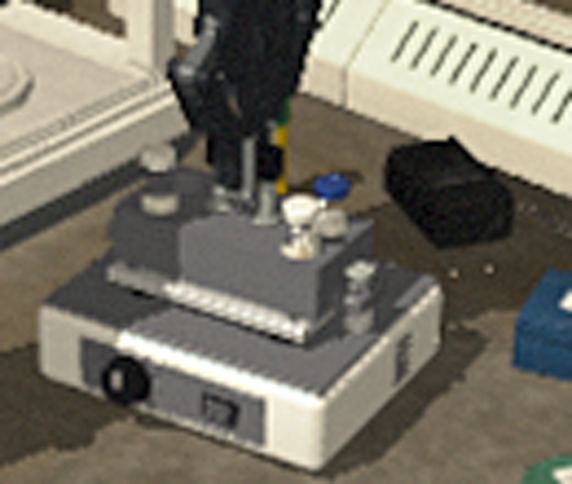

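View pics/w4.png

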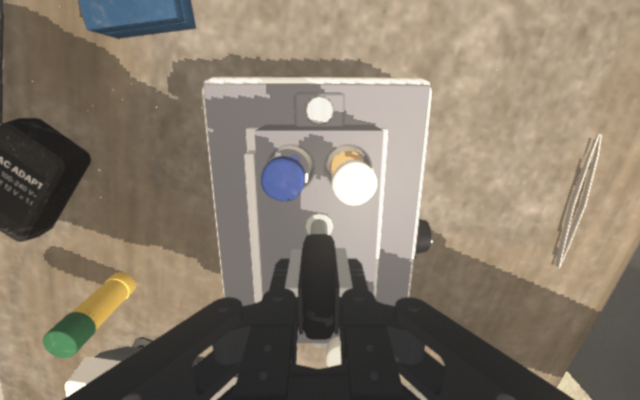

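In the scene view the tray sits low and level with its near ear on its boss. The wrist view shows the ear and screw (320,108) centred on that boss, the back edge parallel to the ledge, and vials at (285,178) and (353,180).

The heights match what they should be: deck met at 0.131 (0.080 + 0.051), and a rigid stop at 0.1243 (0.0735 + 0.051 = 0.1245). I'll add a small margin, check that it holds steady, and hand in.

```bash
python3 - <<'E'
from h import *
T=np.array([*PIN,0])+.0008*sy-.001*sx
r=ctrl.servo_line([T[0],T[1],.1231],speed=.01,f_stop=6)
for i in range(4):
    ctrl.sleep(.3);pr(r);M=np.array(ctrl.read_moment());print("M",M@sx,M@sy)
st()
w=viewer.camera("wrist");b=viewer.camera("scene");cv2.imwrite("pics/w5.png",w);cv2.imwrite("pics/s5.png",b)
E
```

```text
False sx -0.91 sy 0.75 z 124.30 mm Fsx -4.20 Fsy 2.40 Fz 15.80 t19.02
M 0.44317837943383614 0.7662036536411309
False sx -0.90 sy 0.78 z 124.29 mm Fsx -3.69 Fsy 2.61 Fz 15.81 t19.32
M 0.46790249326014277 0.7730407060988981
False sx -0.90 sy 0.76 z 124.31 mm Fsx -3.11 Fsy 2.61 Fz 16.21 t19.62
M 0.4470784010216148 0.8324815974058855
False sx -0.86 sy 0.75 z 124.35 mm Fsx -4.28 Fsy 3.04 Fz 15.69 t19.92
M 0.4887592425649075 0.8365863933959493
 t19.92 p [ 0.641  -0.1869  0.1243] F [-4.79  2.14 12.29] M [ 0.32  0.92 -0.01] w0.0129
```

The extra 2 N changed the moment about the front-back axis by only ~0.03 N·m, where a single ear would give ~0.15. So both bosses carry the load, and it is steady.

```bash
python3 -c "
from h import *
ctrl.job_done();st()"
```

```text
the job is handed in; nothing more can be done
the job is handed in; nothing more can be done
```

The tray is seated on the shaker with both ears on the bosses. I handed in at about 20 s with the arm still gripping the handle and pressing lightly.

- **Pick-up and slide:** I lifted the tray by its bar and rested it on the pin tip at about 3 N, 15 mm to one side. I then slid it along the ledge at about 3–4 N until the slot met the pin; the contact force fell to almost nothing and the tray went down freely.
- **Pressing:** I pressed down slowly to a rigid stop at tool height 0.1243 m; the bosses should stop it at 0.1245 m. It holds about 16 N including the tray's weight, against the 11 N the springs need.
- **Both ears seated:** The last 2 N of push added almost no sideways moment, so both bosses share the load. Only the near ear could be seen directly, since the arm hid the far one.
- **Vials and other things:** In the last pictures I viewed, just before those final 2 N, the vials were in their wells and nothing else in view had moved. I saved pictures after that but did not look at them.

Two small disagreements:
- **Pin-tip height:** The first touch on the pin read about 1.3 mm lower than expected, probably because the tray tilted slightly in the grip.
- **Side force:** A steady side force of about 4–5 N remains, probably friction at the pin and deck.

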